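# Close the slide press by one turn of its hand wheel

### The job

Push the loaded glass-slide tray fully home into the press, then use the upright handle on the hand wheel to push the wheel clockwise (seen from above) through exactly one full turn, so that the handle stands again where it started, and take the hand away. Push gently with the fingertips or the outside of the fingers only: do not grip or lift the tray or the handle, do not overrun the turn or begin turning before the tray is home, and leave the other things on the bench alone.

Things in the scene. Friction and masses are not known exactly. Their poses are not given: they have to be found in the camera images.
- press: White press, fixed. Origin on the bench under the wheel's axis; x to its column (away from the robot, within 0.3 rad), y the way the tray goes in. Bed 112 mm wide (x), y = -165 to +65 mm, top 20 mm high, two 14 mm high rails (outer faces x = +-50). Column x = 67 to 103 mm; head 60 mm wide, top at 155 mm. The platen under it sinks 8 mm per clockwise turn, meeting the glass after one turn.
- tray: Loose aluminium tray, about 0.35 kg, between the rails, 80 (x) x 220 (y) x 8 mm, axes as the press's; glass slides on its inner (+y) end. Origin at the centre of its underside, 20 mm above the bench. Starts 40 to 65 mm out and slides along the press's +y (1 to 3 N) to a fixed stop; home, its origin is at y = -60 mm in the press's frame.
- push_face (a point): Centre of the outer upright face (looking to the press's -y) of the tray's push block, 44 mm above the bench. The block, 72 mm wide (x) and 16 mm thick (y), stands on the tray's outer end, its top 60 mm above the bench. The 90 mm outside it are free.
- wheel (a joint): Angle of the hand wheel in rad: 0 at the start, growing clockwise seen from above; one full turn is 6.283. Stiff: it moves only while pushed (about 2 N at the handle) and stays where it is left; it can be turned on past one turn and also backwards.
- wheel_center (a point): Point on the wheel's upright axis, at the top of its hub, 189 mm above the bench. The wheel lies level above the press's head: three spokes and a steel rim, 130 mm across at the rim's centre line, rim bar 14 mm thick, its top 184 mm above the bench. Nothing stands above it but the handle.
- handle_top (a point): Centre of the top of the upright handle on the rim: a black round peg, 18 mm in diameter, 65 mm from the wheel's axis, from the rim's top (184 mm) up to 236 mm above the bench. It may stand in any direction from the axis at the start.
- handle: The same upright handle, which spins freely on its own pin; origin on its centre line, 180 mm above the bench, inside the rim.
- dropper: Small amber dropper bottle with a black cap, 36 mm across, 75 mm tall, in front of the press; stands loose, to be left alone; origin at the centre of its underside
- dish: Shallow open glass dish, 90 mm across, 14 mm tall, in front of the press; stands loose, to be left alone; origin at the centre of its underside
- slide_box: Flat grey slide box with a white lid, 87 x 102 x 33 mm, behind the tray; stands loose, to be left alone; origin at the centre of its underside
- jar_a: White jar with a blue cap, 72 mm across, 125 mm tall, left of the press; stands loose, to be left alone; origin at the centre of its underside
- jar_b: White jar with a blue cap, 72 mm across, 110 mm tall, behind the press to the left; stands loose, to be left alone; origin at the centre of its underside
- beaker: Open glass beaker, 72 mm across, 85 mm tall, far right; stands loose, to be left alone; origin at the centre of its underside
- specimen_box: Yellow box, 110 x 170 x 45 mm, right; stands loose, to be left alone; origin at the centre of its underside

How it is judged:
On the way, in this order (a step that is already met when the one before it is completed fails the run):
1. the tray is fully home against its stop (y of tray in the frame of press above -0.064 m and value of joint wheel below 0.35 rad), for 0.1 s.
2. the fingers push the handle in the first half of the turn (contact force between the fingers and handle above 0.4 N and value of joint wheel between 0.6 and 3 rad).
3. the fingers push the handle in the second half of the turn (contact force between the fingers and handle above 0.4 N and value of joint wheel between 3.3 and 6 rad).
At the end, for the whole second after the job is handed in: The wheel stands at rest one clockwise turn from its start, within 0.2 rad (about 11 degrees), and the tray lies flat, at rest and within 4 mm of its stop (y of tray in the frame of press above -0.064 m and z of tray in the frame of press below 0.025 m and value of joint wheel between 6.0832 and 6.4832 rad and not (velocity of joint wheel above 0.05 rad/s or velocity of joint wheel below -0.05 rad/s) and linear speed of tray below 0.02 m/s); the robot touches nothing.
It fails at once if the wheel is turned (0.35 rad or more) before the tray is home (value of joint wheel above 0.35 rad and y of tray in the frame of press below -0.068 m).
It fails at once if the wheel is overrun by more than 0.45 rad past one turn, or turned backwards by more than 0.3 rad (value of joint wheel above 6.7332 rad or value of joint wheel below -0.3 rad).
It fails at once if the tray is lifted more than 10 mm off its bed (z of tray in the frame of press above 0.03 m).
It fails at once if the handle is gripped or pushed roughly (over 30 N), or the tray gripped or rammed (over 35 N) (contact force between the fingers and handle above 30 N or contact force between the fingers and tray above 35 N).
It fails at once if one of the bystanders is moved more than 30 mm (distance of any of dropper, dish, slide_box, jar_a, jar_b, beaker, specimen_box from where it was at the start of the episode above 0.03 m).
It also fails if it takes over 72 s, if anything falls off the work surface, if the arm or the gripper's body presses on something with over 40 N, if the wrist force passes 120 N, or if a joint passes its speed limit or range.

### The arm

A 6-joint arm with a two-finger parallel gripper is mounted at the origin on the work surface. World frame = base frame: x ahead of the robot, y to its left, z up, the work surface at z = 0. Lengths are in m, angles in rad, forces in N, time in s.
With the tool pointing down it reaches from about 0.375 to 0.9 m from the base axis. Payload 3.1 kg.
Tool frame: the origin (TCP) lies at the very end of the fingers, on their centre line; the grasp point (between the pads) lies 19 mm behind it (bot.pinch_z is the distance from the TCP to the grasp point, in m); z points along the fingers, x is the direction in which the jaws open and shut, and the axes are right-handed (so a half turn about z gives the same grasp; the last joint's range is limited). The gripper opens to 85 mm and grips with 20 to 120 N. Pads are 22 mm wide; open, the fingers measure 114 mm over their backs; the gripper's body (76 mm by 85 mm) begins 54 mm behind the grasp point. The pads swing forward as they close: fully open they stand 13 mm farther back than shut.
Start: joints at [0.971, 0.527, 1.433, -0, 1.181, -0.178], TCP at [0.256, 0.57, 0.231] pointing down, gripper open.
Joint ranges: [-3.08, 3.08], [-0.75, 2.2], [0.22, 2.44], [-1.43, 4.57], [0, 2.65], [-2.85, 2.85]. Speed limits (rad/s): [2.79, 2.79, 3.14, 3.14, 3.14, 3.14].

### API

Orientations are given as a unit quaternion [x, y, z, w].
In Python, from cell import bot gives the robot as it stands.
- The arm moves only by the tool carry_out, never from a script. Its argument "motion" is a list of rows, each a list of 3 entries, a list of its own where there are three numbers: the gripper's target within -1 to 1 (fully open at 1, half-way at 0, shut at -1), then the shift along the tool's x, y, z in m, then the turn about the tool's z in degrees. In form: [[fingers, [tx, ty, tz], twist], ...]. A call has 1 to 20 rows; each row is the pose to reach, as a shift and turn from the pose commanded when the call began, along the tool's axes at that moment; what a row does not reach only later rows make up. A row lasts 1/8 s, in which the tool goes at most 62.5 mm and 10.7 degrees, less where a joint would pass 70% of its speed; a pose out of reach is approached as far as the arm can. A call with a gripper value outside its range is refused whole. The fingers move at their own pace and stop on an object; "squeeze" is the grip in N (left out, the last holds). Time passes only in rows, so rows that repeat a pose let the fingers close. It gives the time, the measured TCP pose, the force and the opening at its end, in the units of the state.
- bot.observe(): the state, without advancing time (a new reading comes with each control period).
- bot.read_camera(name): name is "scene" or "side" or "wrist"; returns a dict with "img" (384x512x3 uint8, blue, green, red), "camera_matrix" (3x3 intrinsics, pixels), "distortion" ([k1, k2, p1, p2, k3] as OpenCV has them; the pictures are not rectified), "world_from_camera" (4x4, takes a point from camera to world coordinates); the wrist camera has in their place "mount" (4x4, takes a point from camera to tool coordinates, whose origin is the TCP and whose axes are the tool frame's). Camera axes: x right, y down, z forward; pixel columns grow to the right and rows downward; lengths in m; the calibration is good to about 2 mm. A picture is of the moment at which its call begins: read the wrist's pose just before it. There is no depth.
- bot.job_done(): hands the job in, once; it reports no verdict.
Trained networks look in the newest picture that a camera, given by its name, has taken for a name from the list of things; names that differ only in an ending like _2 or _b are one class to them, and where a whole thing is asked for, a point or a joint stands for the part that bears it (a point fixed in the world has none). Each returns a list of dicts, best first, with "conf" (0 to 1); they miss things now and then, are a little off and sometimes report something else, mostly with a low value. They report only what shows in the picture. A call takes as long as a camera call.
- bot.find_in(camera, label): "location" ([x, y, z] in m, in world coordinates, good to about 4 mm: the middle of the surface that is visible of it).
- bot.outline_of(camera, label): "pixels" (384x512 bool, what is visible of it).
The state is a dict: "clock": time; "joints": joint angles; "joint_vel": joint speeds; "joint_torque": joint torques, N m; "position": TCP position; "tcp_rot": TCP orientation; "wrist_force": force on the tool from outside, world axes, zero at the start; "wrist_torque": the same for the moment, N m; "finger_gap": finger opening in m.
Only numpy, scipy, OpenCV 4.12 (cv2) and the standard library are available. Lean on these libraries where they do the work, as an engineer would, in place of code of your own. Each camera call takes 0.05 s, during which the arm holds its last target. There are 200 camera calls.

## Working session

There is one attempt and no reset: what is moved stays moved. The work goes in short steps, Python scripts to look and compute and a tool call to move; the robot and the scene stay as the last step left them, time stands still between calls to the robot, and variables do not carry over. Pictures are saved under pics/ and viewed, about 8 in all and at most 12, crops included, and the job is handed in when it is done.

Besides the shell and the picture viewer there is one more tool, called after "Request:" by a JSON object that holds its "method" and its "body". carry_out: Moves the arm, as the interface text tells. Its arguments: {"type":"object","properties":{"motion":{"type":"array","items":{"type":"array"}},"squeeze":{"type":"number"}},"required":["motion"]}

```bash
mkdir -p pics; ls; python3 - <<'E'
from cell import bot
import cv2,numpy as np
s=bot.observe()
print(s)
ims=[]
for c in ["scene","side"]:
    r=bot.read_camera(c); ims.append(r["img"])
    print(c,np.round(r["camera_matrix"],1).tolist(),np.round(r["distortion"],4),np.round(r["world_from_camera"],3).tolist())
    for l in ["push_face","wheel_center","handle_top","tray","press","handle","slide_box","jar_a","dropper","dish","specimen_box","beaker"]:
        print(l,[(np.round(d["location"],3).tolist(),round(d["conf"],2)) for d in bot.find_in(c,l)[:3]])
    cv2.imwrite(f"pics/{c}0.png",r["img"])
E
```

```text
pics
{'clock': 0.0, 'joints': array([ 9.70462617e-01,  5.28474917e-01,  1.43394107e+00,  1.15234535e-05,
        1.18137441e+00, -1.78497238e-01]), 'joint_vel': array([ 0.00027653, -0.00016641, -0.0011305 , -0.00032106,  0.00131642,
        0.00020901]), 'joint_torque': array([-7.64507536e-05, -4.42349017e+01, -1.78027457e+01, -2.34283743e-04,
        8.36425490e-03, -3.24975690e-05]), 'position': array([0.2554477 , 0.56961396, 0.23031591]), 'tcp_rot': array([ 8.39475707e-01,  5.43396107e-01, -1.01589456e-03,  4.18935974e-04]), 'wrist_force': array([-0.19375358,  0.06986047,  0.2319732 ]), 'wrist_torque': array([ 0.01827764, -0.03011377, -0.01947549]), 'finger_gap': 0.08551628337888424}
scene [[397.1, 0.0, 253.7], [0.0, 397.1, 196.2], [0.0, 0.0, 1.0]] [0.0193 0.     0.     0.     0.    ] [[0.146, 0.822, -0.551, 1.306], [0.989, -0.121, 0.082, -0.127], [0.001, -0.557, -0.83, 1.226], [0.0, 0.0, 0.0, 1.0]]
push_face [([0.585, -0.082, 0.029], 0.62)]
wheel_center [([0.556, 0.034, 0.18], 0.86)]
handle_top [([0.493, 0.055, 0.216], 0.47)]
tray [([0.582, -0.09, 0.031], 0.9)]
press [([0.633, 0.
[... 441 characters left out ...]
0.      0.      0.      0.    ] [[0.707, -0.416, 0.572, -0.03], [-0.707, -0.397, 0.585, -0.668], [-0.017, -0.818, -0.575, 0.806], [0.0, 0.0, 0.0, 1.0]]
push_face [([0.575, -0.087, 0.023], 0.85)]
wheel_center [([0.539, 0.03, 0.183], 0.7)]
handle_top [([0.487, 0.051, 0.212], 0.56)]
tray [([0.574, -0.089, 0.029], 0.91)]
press [([0.543, 0.026, 0.033], 0.81), ([0.49, 0.049, 0.214], 0.73), ([0.541, 0.035, 0.18], 0.45)]
handle []
slide_box [([0.724, -0.083, 0.03], 0.63)]
jar_a [([0.448, 0.395, 0.081], 0.89), ([0.694, 0.279, 0.082], 0.59)]
dropper [([0.436, 0.038, 0.041], 0.57)]
dish [([0.468, -0.119, 0.004], 0.74), ([0.69, 0.281, 0.08], 0.64)]
specimen_box [([0.491, -0.462, 0.048], 0.69)]
beaker []
```

View pics/scene0.png

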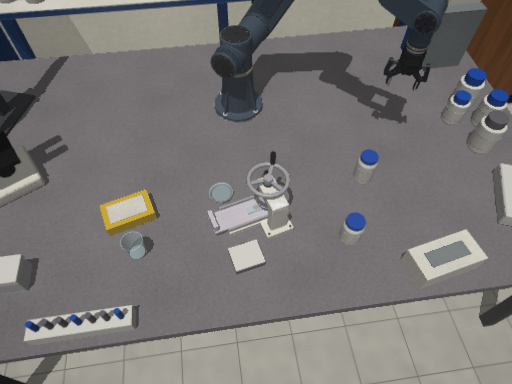

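View pics/side0.png

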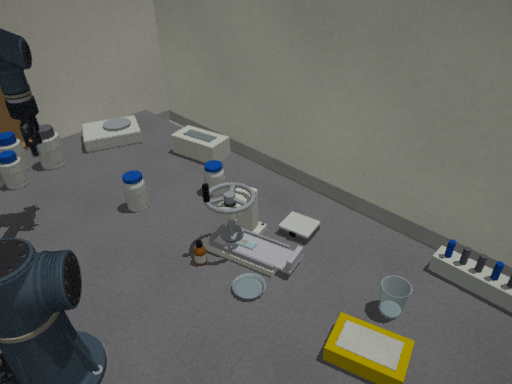

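The scene view shows the wheel hub at about (268,180), the handle at (272,158) and the tray's outer end at (212,220). In the side view the hub is at (230,197) and the handle at (206,192). Next I'll enlarge both.

```bash
cat > h.py <<'E'
import cv2,numpy as np
def ray(r,px):
    K,D,T=r["camera_matrix"],np.array(r["distortion"]),r["world_from_camera"]
    p=cv2.undistortPoints(np.array([[px]],float),np.array(K),D)[0,0]
    d=T[:3,:3]@np.array([p[0],p[1],1.]); return T[:3,3],d/np.linalg.norm(d)
def tri(*rp):
    A=0;b=0;R=[ray(r,p) for r,p in rp]
    for o,d in R:
        M=np.eye(3)-np.outer(d,d);A=A+M;b=b+M@o
    x=np.linalg.solve(A,b)
    return x,[np.linalg.norm(np.cross(x-o,d)) for o,d in R]
def atz(r,px,z):
    o,d=ray(r,px); return o+d*(z-o[2])/d[2]
def proj(r,P):
    T=np.linalg.inv(r["world_from_camera"]); 
    return cv2.projectPoints(np.array(P,float).reshape(-1,3),cv2.Rodrigues(T[:3,:3])[0],T[:3,3],np.array(r["camera_matrix"]),np.array(r["distortion"]))[0][:,0]
E
python3 - <<'E'
import cv2,numpy as np
a=cv2.imread("pics/scene0.png")[140:240,200:300]
b=cv2.imread("pics/side0.png")[175:275,190:310]
a=cv2.resize(a,(0,0),fx=4,fy=4,interpolation=cv2.INTER_CUBIC);b=cv2.resize(b,(400,333),interpolation=cv2.INTER_CUBIC)
cv2.imwrite("pics/cr.png",np.hstack([a,np.vstack([b,np.zeros((67,400,3),np.uint8)])]))
E
```

```text
(no output)
```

View pics/cr.png

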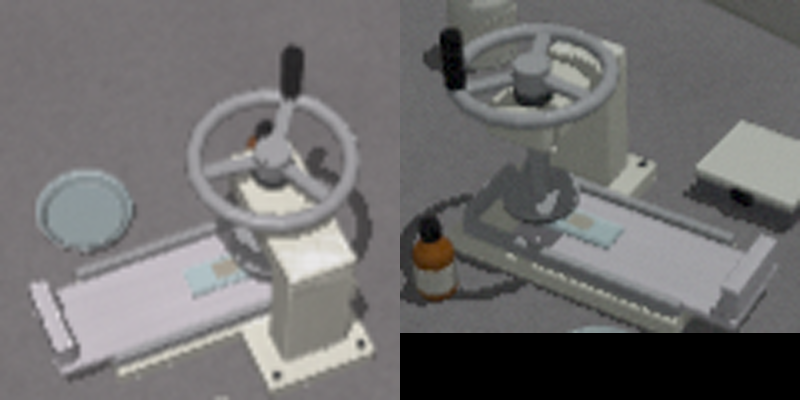

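```bash
python3 - <<'E'
from cell import bot
from h import *
S=bot.read_camera("scene");D=bot.read_camera("side")
s=lambda u,v:(200+u/4-.375,140+v/4-.375)
d=lambda u,v:(190+(u-400)/3.333-.35,175+v/3.333-.35)
for n,a,b in [("hub",(272,146),(532,60)),("handle",(292,48),(452,33)),("blocktopfar(+x)",(70,350),(772,240)),("blocktopnear",(40,286),(724,290))]:
    x,e=tri((S,s(*a)),(D,d(*b)));print(n,x.round(4),np.round(e,4))
# wheel circle fit via outline mask
for nm,r in (("scene",S),("side",D)):
    for lab in ("wheel","handle","tray"):
        for o in bot.outline_of(nm,lab)[:1]:
            m=o["pixels"];ys,xs=np.nonzero(m);print(nm,lab,o["conf"],m.sum(),xs.min(),xs.max(),ys.min(),ys.max())
            cv2.imwrite(f"pics/m_{nm}_{lab}.png",m.astype(np.uint8)*255)
            if lab=="handle":
                i=ys<=ys.min()+3; print("top px",xs[i].mean(),ys.min())
            if lab=="wheel":
                c=max(cv2.findContours(m.astype(np.uint8),0,2)[0],key=len)[:,0]
                W=np.array([atz(r,p,.177)[:2] for p in c.astype(float)])
                from scipy.optimize import least_squares
                f=least_squares(lambda q:np.hypot(*(W-q[:2]).T)-q[2],[.55,.03,.07],loss="soft_l1",f_scale=.002)
                print("circle",f.x.round(4))
# rays to rail/tray edges on scene, z guesses: tray long edges top z=.028 / rail top .034
for n,p,z in [("rail near l",(78,273),.034),("rail near r",(205,235),.034),("block outer base",(66,372),.02),("bed edge l",(120,372),.02),("bed edge r",(243,328),.02)]:
    print(n,atz(S,s(*p),z).round(4))
E
```

```text
hub [0.551  0.0316 0.1944] [0.0005 0.0005]
handle [0.4903 0.0557 0.2394] [0.0021 0.0021]
blocktopfar(+x) [ 0.639  -0.1535  0.0582] [0.0033 0.0033]
blocktopnear [ 0.5688 -0.1687  0.0573] [0.0017 0.0017]
scene wheel 0.75 865 246 289 152 197
circle [0.5489 0.0328 0.0717]
scene handle 0.41 64 270 275 152 163
top px 272.63157894736844 152
scene tray 0.75 859 228 264 241 272
side handle 0.64 137 202 210 184 202
top px 204.77272727272728 184
side tray 0.69 1486 225 303 233 273
rail near l [ 0.5465 -0.1366  0.034 ]
rail near r [ 0.5229 -0.0195  0.034 ]
block outer base [ 0.6364 -0.1568  0.02  ]
bed edge l [ 0.6432 -0.1108  0.02  ]
bed edge r [0.6154 0.0008 0.02  ]
```

Request:
{"method": "carry_out", "body": {"motion": [[0,[0,0,-0.06],0],[-1,[0,0,-0.11],0],[-1,[-0.06,0.06,-0.11],5],[-1,[-0.59,0.62,-0.11],51],[-1,[-0.59,0.62,-0.11],51],[-1,[-0.59,0.62,-0.11],51],[-1,[-0.59,0.62,-0.11],51],[-1,[-0.59,0.62,-0.11],51],[-1,[-0.59,0.62,-0.11],51],[-1,[-0.59,0.62,-0.11],51],[-1,[-0.59,0.62,-0.11],51],[-1,[-0.59,0.62,-0.11],51],[-1,[-0.59,0.62,-0.11],51],[-1,[-0.59,0.62,-0.11],51],[-1,[-0.59,0.62,-0.11],51],[-1,[-0.59,0.62,-0.11],51],[-1,[-0.59,0.62,-0.11],51],[-1,[-0.59,0.62,-0.11],51],[-1,[-0.59,0.62,-0.11],51],[-1,[-0.59,0.62,-0.11],51]], "squeeze": 20}}

```text
clock: 4.2
position: [0.5798, -0.2206, 0.3418]
tcp_rot: [0.992, 0.13, 0.0, 0.0]
wrist_force: [-0.9, 0.9, -0.6]
finger_gap: -0.0001
```

```bash
cat >> h.py <<'E'
from scipy.spatial.transform import Rotation as Ro
def wrist(bot):
    s=bot.observe(); r=bot.read_camera("wrist")
    T=np.eye(4);T[:3,:3]=Ro.from_quat(s["tcp_rot"]).as_matrix();T[:3,3]=s["position"]
    r["world_from_camera"]=T@np.array(r["mount"]); return s,r
E
python3 - <<'E'
from cell import bot
from h import *
s,r=wrist(bot)
print(s["clock"],s["position"],s["tcp_rot"],s["joints"],s["finger_gap"]);print(np.round(r["mount"],3))
import pickle;pickle.dump(r,open("w1.pkl","wb"))
cv2.imwrite("pics/w1.png",cv2.resize(r["img"],(768,576),interpolation=cv2.INTER_CUBIC))
E
```

```text
4.2 [ 0.57978117 -0.22058788  0.34176746] [9.91531368e-01 1.29867348e-01 1.25204273e-04 3.83434897e-05] [-5.43509148e-01  4.21258294e-01  1.30216768e+00  9.74402294e-05
  1.41792315e+00 -8.03994364e-01] -5.726558976143293e-05
[[ 1.    -0.    -0.    -0.   ]
 [ 0.     0.947  0.32  -0.084]
 [ 0.    -0.32   0.947 -0.142]
 [ 0.     0.     0.     1.   ]]
```

View pics/w1.png

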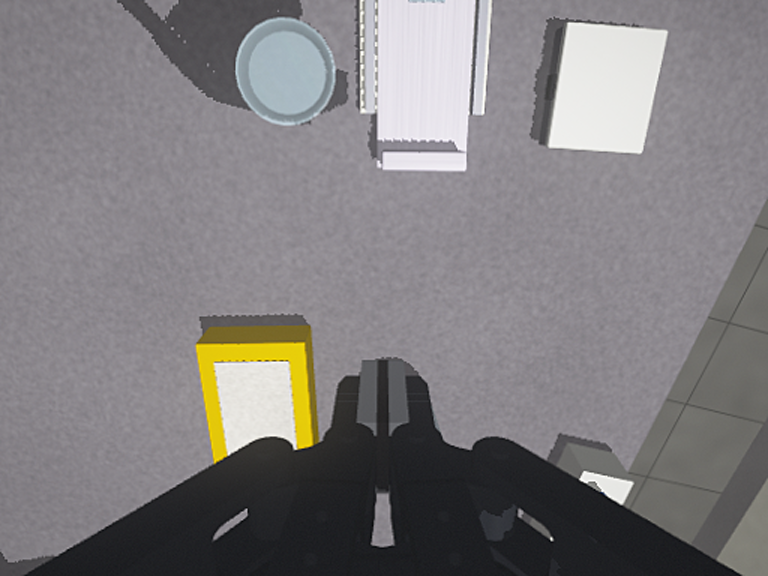

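The wrist view shows the push block top at (380–466, 151–170) of the enlarged picture, the bed and rails running up from row 114, and the dish at (286,70).

```bash
python3 - <<'E'
from h import *
import pickle;r=pickle.load(open("w1.pkl","rb"))
w=lambda u,v:((u+.5)/1.5-.5,(v+.5)/1.5-.5)
P={n:atz(r,w(*p),z) for n,p,z in [("oL",(383,170),.06),("oR",(466,170.5),.06),("iL",(384,152),.06),("iR",(466,151),.06),("trayRlo",(467.5,138),.028),("trayRhi",(469.5,10),.028),("railRlo",(484.5,113),.034),("railRhi",(491,2),.034),("bedLlo",(358,111),.02),("bedLhi",(359,5),.02)]}
for n in P: print(n,P[n].round(4))
print("width",np.linalg.norm(P["oL"]-P["oR"]),"thick",np.linalg.norm(P["oL"]-P["iL"]))
a=lambda p,q:np.arctan2(*( (P[q]-P[p])[[1,0]]))
print("yaw face",a("oL","oR"),"tray",a("trayRlo","trayRhi")-np.pi/2,"rail",a("railRlo","railRhi")-np.pi/2,"bed",a("bedLlo","bedLhi")-np.pi/2)
c=np.array([.55,.0322])
for y in (.25,.27,.29):
    R=np.array([[np.cos(y),np.sin(y)],[-np.sin(y),np.cos(y)]]);print(y,{n:(R@(P[n][:2]-c)).round(4).tolist() for n in P})
E
```

```text
oL [ 0.5686 -0.1776  0.06  ]
oR [ 0.6366 -0.1599  0.06  ]
iL [ 0.5656 -0.1632  0.06  ]
iR [ 0.6316 -0.1446  0.06  ]
trayRlo [ 0.635  -0.1339  0.028 ]
trayRhi [ 0.6051 -0.0359  0.028 ]
railRlo [ 0.6419 -0.1103  0.034 ]
railRhi [ 0.6197 -0.027   0.034 ]
bedLlo [ 0.5346 -0.137   0.02  ]
bedLhi [ 0.5148 -0.0545  0.02  ]
width 0.07029825006367534 thick 0.014788229537503913
yaw face 0.25539850590933266 tray 0.2958559374059875 rail 0.2603362760935206 bed 0.23562543694219218
0.25 {'oL': [-0.0339, -0.2079], 'oR': [0.0364, -0.2075], 'iL': [-0.0333, -0.1931], 'iR': [0.0354, -0.1915], 'trayRlo': [0.0413, -0.182], 'trayRhi': [0.0366, -0.0796], 'railRlo': [0.0538, -0.1608], 'railRhi': [0.0529, -0.0746], 'bedLlo': [-0.0568, -0.1601], 'bedLhi': [-0.0555, -0.0753]}
0.27 {'oL': [-0.0381, -0.2072], 'oR': [0.0322, -0.2082], 'iL': [-0.0371, -0.1924], 'iR': [0.0315, -0.1922], 'trayRlo': [0.0376, -0.1828], 'trayRhi': [0.035, -0.0803], 'railRlo': [0.0505, -0.1618], 'railRhi': [0.0514, -0.0756], 'bedLlo': [-0.0599, -0.159], 'bedLhi': [-0.057, -0.0742]}
0.29 {'oL': [-0.0422, -0.2064], 'oR': [0.028, -0.2088], 'iL': [-0.041, -0.1916], 'iR': [0.0277, -0.1928], 'trayRlo': [0.034, -0.1835], 'trayRhi': [0.0334, -0.081], 'railRlo': [0.0473, -0.1628], 'railRhi': [0.0498, -0.0767], 'bedLlo': [-0.0631, -0.1577], 'bedLhi': [-0.0585, -0.0731]}
```

Request:
{"method": "carry_out", "body": {"motion": [[-1,[0.035,0.005,0.06],0],[-1,[0.035,0.005,0.12],0],[-1,[0.035,0.005,0.18],0],[-1,[0.035,0.005,0.24],0],[-1,[0.035,0.005,0.28],0],[-1,[0.035,0.005,0.304],0],[-1,[0.035,-0.01,0.304],0],[-1,[0.035,-0.02,0.304],0],[-1,[0.035,-0.026,0.304],0],[-1,[0.035,-0.03,0.304],0],[-1,[0.035,-0.033,0.304],0],[-1,[0.035,-0.036,0.304],0],[-1,[0.035,-0.04,0.304],0],[-1,[0.035,-0.044,0.304],0],[-1,[0.035,-0.048,0.304],0],[-1,[0.035,-0.052,0.304],0],[-1,[0.035,-0.056,0.304],0],[-1,[0.035,-0.06,0.304],0]]}}

```text
clock: 6.5
position: [0.5984, -0.1547, 0.0373]
tcp_rot: [0.992, 0.129, 0.0, 0.0]
wrist_force: [1.6, -2.8, 3.5]
finger_gap: 0.0
```

```bash
python3 - <<'E'
from cell import bot
from h import *
import pickle
s,r=wrist(bot)
print(s["clock"],s["position"],s["wrist_force"])
pickle.dump(r,open("w2.pkl","wb"))
cv2.imwrite("pics/w2.png",r["img"])
E
```

```text
6.5 [ 0.59837067 -0.15469852  0.0373039 ] [ 1.56727169 -2.78884951  3.46390096]
```

View pics/w2.png

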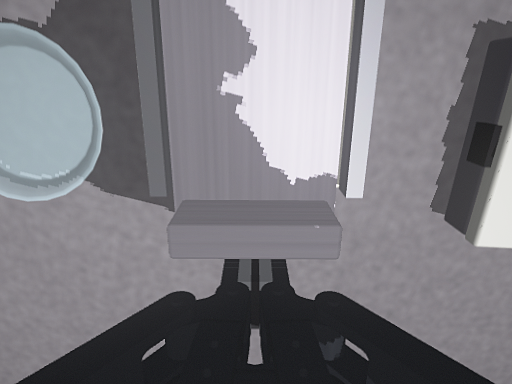

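The fingers sit centred on the block face, near (255,258), and push with about 3 N. About 12 mm remain.

Request:
{"method": "carry_out", "body": {"motion": [[-1,[0,-0.002,0],0],[-1,[0,-0.004,0],0],[-1,[0,-0.006,0],0],[-1,[0,-0.008,0],0],[-1,[0,-0.009,0],0]]}}

```text
clock: 7.18
position: [0.5959, -0.1459, 0.0372]
tcp_rot: [0.992, 0.129, -0.0, -0.0]
wrist_force: [0.0, -1.9, 1.5]
finger_gap: -0.0001
```

Request:
{"method": "carry_out", "body": {"motion": [[-1,[0,-0.001,0],0],[-1,[0,-0.002,0],0]]}}

```text
clock: 7.42
position: [0.5954, -0.1441, 0.0372]
tcp_rot: [0.992, 0.129, -0.0, -0.0]
wrist_force: [0.4, -2.4, 1.1]
finger_gap: -0.0003
```

Request:
{"method": "carry_out", "body": {"motion": [[-1,[0,-0.001,0],0],[-1,[0,-0.0015,0],0]]}}

```text
clock: 7.68
position: [0.595, -0.1426, 0.0372]
tcp_rot: [0.992, 0.129, -0.0, -0.0]
wrist_force: [0.2, -3.2, 1.5]
finger_gap: -0.0001
```

Request:
{"method": "carry_out", "body": {"motion": [[-1,[0,-0.001,0],0],[-1,[0,-0.0015,0],0]]}}

```text
clock: 7.92
position: [0.5948, -0.1416, 0.0372]
tcp_rot: [0.992, 0.129, -0.0, 0.0]
wrist_force: [0.6, -4.4, 1.0]
finger_gap: -0.0001
```

Request:
{"method": "carry_out", "body": {"motion": [[-1,[0,-0.001,0],0],[-1,[0,-0.0015,0],0]]}}

```text
clock: 8.18
position: [0.5951, -0.1415, 0.0373]
tcp_rot: [0.992, 0.129, 0.001, 0.001]
wrist_force: [0.1, -7.5, -1.1]
finger_gap: 0.0003
```

Request:
{"method": "carry_out", "body": {"motion": [[-1,[0,-0.001,0],0]]}}

```text
clock: 8.3
position: [0.5954, -0.1415, 0.0376]
tcp_rot: [0.992, 0.13, 0.001, 0.002]
wrist_force: [0.6, -10.3, -0.4]
finger_gap: -0.0002
```

Request:
{"method": "carry_out", "body": {"motion": [[-1,[0,0.006,0],0],[-1,[0,0.02,0],0],[-1,[0,0.04,0],0],[-1,[0,0.04,-0.06],0],[-1,[0,0.04,-0.12],0],[-1,[0,0.03,-0.18],0],[-1,[0,0.0,-0.24],0],[-1,[0,-0.04,-0.29],0],[-1,[0,-0.07,-0.3],0],[-1,[0,-0.07,-0.3],0],[-1,[0,-0.07,-0.3],0]]}}

```text
clock: 9.68
position: [0.5763, -0.0722, 0.3368]
tcp_rot: [0.992, 0.129, -0.0, 0.0]
wrist_force: [0.3, -0.1, -1.0]
finger_gap: -0.0
```

```bash
python3 - <<'E'
from cell import bot
from h import *
import pickle
s,r=wrist(bot)
print(s["clock"],s["position"],s["wrist_force"],s["tcp_rot"],s["joints"])
pickle.dump(r,open("w3.pkl","wb"))
for l in ("handle_top","wheel_center","push_face","wheel"): print(l,[(np.round(d["location"],4).tolist(),round(d["conf"],2)) for d in bot.find_in("wrist",l)[:2]])
cv2.imwrite("pics/w3.png",cv2.resize(r["img"],(768,576),interpolation=cv2.INTER_CUBIC))
E
```

```text
9.675 [ 0.57625439 -0.07220769  0.3367623 ] [ 0.30625703 -0.0667417  -0.97352608] [ 9.91658363e-01  1.28893386e-01 -4.26382676e-04  6.67859312e-05] [-3.16713198e-01  3.64048147e-01  1.40829284e+00 -4.98347232e-04
  1.36996344e+00 -5.75119587e-01]
handle_top [([0.4922, 0.051, 0.1964], 0.5)]
wheel_center [([0.5548, 0.0286, 0.1806], 0.94)]
push_face [([0.5788, -0.077, 0.0247], 0.96)]
wheel [([0.5553, 0.0304, 0.1868], 0.76)]
```

View pics/w3.png

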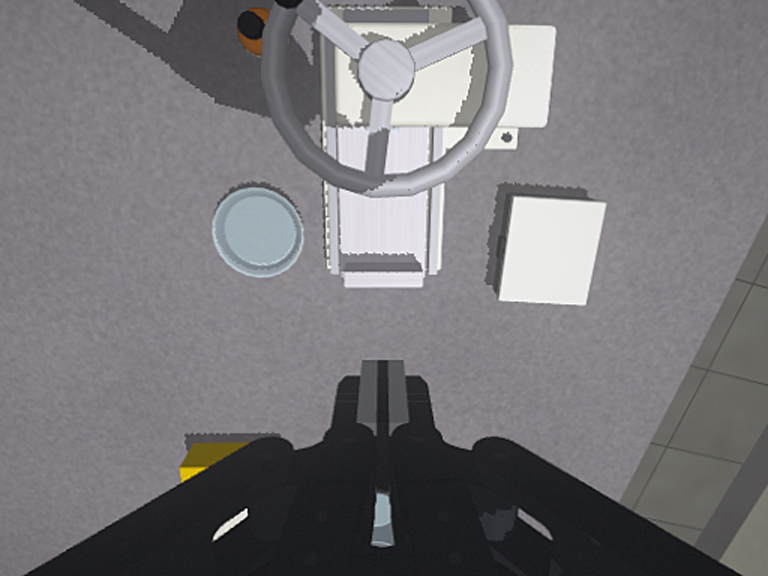

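```bash
python3 - <<'E'
from h import *
import pickle;r=pickle.load(open("w3.pkl","rb"))
w=lambda u,v:((u+.5)/1.5-.5,(v+.5)/1.5-.5)
hub=atz(r,w(386,70),.189);print("hub",hub)
for p in [(374,184),(478,34),(318,20)]:
    q=atz(r,w(*p),.177)-hub; print("spoke dir deg",np.degrees(np.arctan2(q[1],q[0])))
print("block outer edge",atz(r,w(344,287),.06),atz(r,w(423,286),.06))
c=np.array([.551,.0315]);y=.255;R=np.array([[np.cos(y),np.sin(y)],[-np.sin(y),np.cos(y)]])
print([R@(atz(r,w(*p),.06)[:2]-c) for p in [(344,287),(423,286)]])
# finger outline at tip, tool coords
T=np.array(r["mount"]);T2=dict(r);T2["world_from_camera"]=T
for x in (-.0145,0,.0145):
  for yy in (-.011,.011): print(x,yy,proj(T2,[x,yy,0])*1.5)
E
```

```text
hub [0.54951953 0.03495142 0.189     ]
spoke dir deg -81.61718633684153
spoke dir deg 35.918281091068195
spoke dir deg 159.3051868513514
block outer edge [ 0.55709244 -0.13773019  0.06      ] [ 0.62575285 -0.11856861  0.06      ]
[array([-0.0367921 , -0.16529463]), array([ 0.03448147, -0.16407195])]
-0.0145 -0.011 [[337.98144808 358.73165305]]
-0.0145 0.011 [[339.92285397 417.28585484]]
0 -0.011 [[382.89290428 358.74889712]]
0 0.011 [[382.8707388  417.31484785]]
0.0145 -0.011 [[427.80742038 358.73643388]]
0.0145 0.011 [[425.82143962 417.29465416]]
```

Tray is home: the outer edge is at y ≈ -0.165 in the press frame against -0.170 nominal, and force rose to 10 N at a standstill. The wheel centre is about (0.550, 0.033). Spokes and triangulation both put the handle at 158°. I'll move in behind the handle with the tool's y face along the tangent.

Request:
{"method": "carry_out", "body": {"motion": [[-1,[-0.03,-0.04,0],10],[-1,[-0.06,-0.08,0],20],[-1,[-0.072,-0.119,0],30],[-1,[-0.072,-0.119,0],37],[-1,[-0.072,-0.119,0],37],[-1,[-0.072,-0.119,0.05],37],[-1,[-0.072,-0.119,0.1],37],[-1,[-0.072,-0.119,0.139],37],[-1,[-0.072,-0.119,0.139],37]]}}

```text
clock: 11.05
position: [0.4744, 0.025, 0.1957]
tcp_rot: [0.981, -0.192, -0.004, 0.0]
wrist_force: [-0.3, 0.1, -0.0]
finger_gap: -0.0001
```

```bash
python3 - <<'E'
from cell import bot
from h import *
import pickle
s,r=wrist(bot)
print(s["clock"],s["position"],s["wrist_force"],s["tcp_rot"])
a=r["img"]; b=bot.read_camera("side")["img"][160:260,160:293];b=cv2.resize(b,(399,300),interpolation=cv2.INTER_CUBIC)
cv2.imwrite("pics/w4.png",np.hstack([cv2.resize(a,(400,300)),b]))
E
cat > plan.py <<'E'
from h import *
from cell import bot
import sys
p0,n,step=map(float,sys.argv[1:4])   # start phi, rows, step
c=np.array([.550,.033]);a,b,p=.0145,.011,4
yaw=-.384
s=bot.observe();q=s["tcp_rot"];yaw=2*np.arctan2(q[1],q[0])
X=np.array([np.cos(yaw),np.sin(yaw)]);Y=np.array([np.sin(yaw),-np.cos(yaw)])
print(s["position"].round(4),yaw)
for k in range(1,int(n)+1):
    f=p0+k*step;A=np.radians(158)-f
    h=c+.065*np.array([np.cos(A),np.sin(A)]);t=np.array([np.sin(A),-np.cos(A)])
    tl=np.array([t@X,t@Y]);v=np.abs(tl)*[a,b];e=p/(p-1)
    sp=np.array([a,b])*np.sign(tl)*(v**(1/(p-1)))/((v**e).sum()**(1/p))
    g=h-.009*t-sp[0]*X-sp[1]*Y
    d=g-s["position"][:2];print(round(f,2),np.round([d@X,d@Y],3).tolist())
E
python3 plan.py -.09 22 .09
```

```text
11.05 [0.47444111 0.02495227 0.19568918] [-0.29806493  0.13541041 -0.04754571] [ 9.81379604e-01 -1.92039559e-01 -3.85720548e-03  5.31510668e-05]
[0.4773 0.0247 0.1988] -0.38664615519411466
0.0 [0.001, -0.015]
0.09 [-0.008, -0.021]
0.18 [-0.01, -0.027]
0.27 [-0.011, -0.033]
0.36 [-0.01, -0.039]
0.45 [-0.009, -0.045]
0.54 [-0.008, -0.051]
0.63 [-0.006, -0.057]
0.72 [-0.003, -0.062]
0.81 [0.0, -0.067]
0.9 [0.004, -0.072]
0.99 [0.008, -0.076]
1.08 [0.012, -0.08]
1.17 [0.017, -0.084]
1.26 [0.022, -0.088]
1.35 [0.027, -0.091]
1.44 [0.032, -0.093]
1.53 [0.038, -0.096]
1.62 [0.044, -0.104]
1.71 [0.05, -0.106]
1.8 [0.056, -0.107]
1.89 [0.062, -0.106]
```

View pics/w4.png

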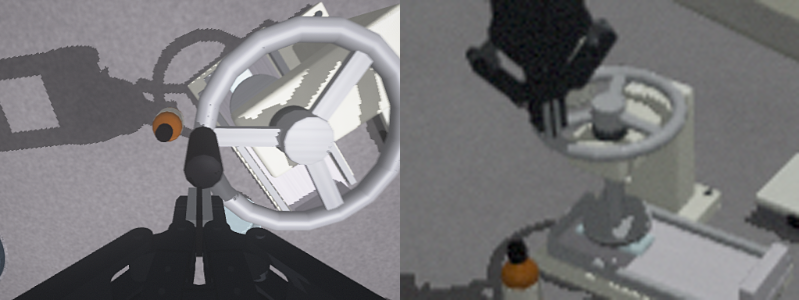

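The wrist view shows the handle straight ahead of the shut fingers, near (205,150), clear of everything else. The side view shows the fingertips just above the rim. I'll start the turn.

```bash
sed -i 's/p=.0145,.011,4/p=.0145,.011,2.5/' plan.py; python3 plan.py -.09 20 .09
```

```text
[0.4773 0.0247 0.1988] -0.38664615519411466
0.0 [-0.0, -0.015]
0.09 [-0.005, -0.021]
0.18 [-0.007, -0.027]
0.27 [-0.008, -0.033]
0.36 [-0.008, -0.04]
0.45 [-0.007, -0.046]
0.54 [-0.006, -0.052]
0.63 [-0.004, -0.058]
0.72 [-0.002, -0.063]
0.81 [0.001, -0.068]
0.9 [0.004, -0.074]
0.99 [0.008, -0.078]
1.08 [0.012, -0.083]
1.17 [0.017, -0.086]
1.26 [0.022, -0.09]
1.35 [0.027, -0.093]
1.44 [0.032, -0.096]
1.53 [0.038, -0.099]
1.62 [0.044, -0.102]
1.71 [0.05, -0.103]
```

Request:
{"method": "carry_out", "body": {"motion": [[-1,[0,-0.008,0],0],[-1,[0,-0.013,0],0],[-1,[-0.002,-0.016,0],0],[-1,[-0.005,-0.021,0],0],[-1,[-0.007,-0.027,0],0],[-1,[-0.008,-0.033,0],0],[-1,[-0.008,-0.04,0],0],[-1,[-0.007,-0.046,0],0]]}}

```text
clock: 12.15
position: [0.4866, 0.0712, 0.1981]
tcp_rot: [0.981, -0.192, -0.001, -0.0]
wrist_force: [-1.9, -1.3, 0.3]
finger_gap: 0.0001
```

```bash
cat > chk.py <<'E'
from cell import bot
from h import *
s,r=wrist(bot);print(s["clock"],s["position"].round(4),s["wrist_force"].round(1))
for n in ("scene","side"):
    bot.read_camera(n)
    for l in ("handle_top","handle"): 
        for d in bot.find_in(n,l)[:2]:
            v=np.array(d["location"])[:2]-[.55,.033];print(n,l,np.round(d["location"],3),round(d["conf"],2),"R",np.hypot(*v).round(3),"phi",np.round((np.radians(158)-np.arctan2(v[1],v[0]))%(2*np.pi),2))
E
python3 chk.py; python3 plan.py .45 20 .09;python3 - <<'E'
import cv2
from cell import bot
cv2.imwrite("pics/w5.png",cv2.resize(bot.read_camera("wrist")["img"],(400,300)))
E
```

```text
12.15 [0.4866 0.0712 0.1981] [-1.9 -1.3  0.3]
scene handle_top [ 0.581 -0.066  0.03 ] 0.59 R 0.104 phi 4.03
scene handle [0.552 0.036 0.184] 0.72 R 0.003 phi 1.87
scene handle [0.515 0.08  0.223] 0.4 R 0.059 phi 0.54
[0.4875 0.0705 0.1983] -0.3871497778556628
0.54 [0.002, -0.005]
0.63 [0.003, -0.011]
0.72 [0.006, -0.017]
0.81 [0.009, -0.022]
0.9 [0.012, -0.027]
0.99 [0.016, -0.032]
1.08 [0.02, -0.036]
1.17 [0.025, -0.04]
1.26 [0.029, -0.044]
1.35 [0.035, -0.047]
1.44 [0.04, -0.05]
1.53 [0.046, -0.052]
1.62 [0.052, -0.055]
1.71 [0.058, -0.057]
1.8 [0.064, -0.058]
1.89 [0.07, -0.058]
1.98 [0.076, -0.057]
2.07 [0.082, -0.056]
2.16 [0.087, -0.054]
2.25 [0.093, -0.052]
```

View pics/w5.png

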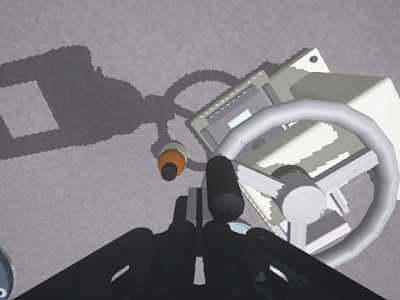

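The handle has moved about 0.5 rad and sits against the front-right corner of the fingers at (222,190), at about 2 N. Continuing.

Request:
{"method": "carry_out", "body": {"motion": [[-1,[0.002,-0.005,0],0],[-1,[0.003,-0.011,0],0],[-1,[0.006,-0.017,0],0],[-1,[0.009,-0.022,0],0],[-1,[0.012,-0.027,0],0],[-1,[0.016,-0.032,0],0],[-1,[0.02,-0.036,0],0],[-1,[0.025,-0.04,0],0],[-1,[0.029,-0.044,0],0],[-1,[0.035,-0.047,0],0],[-1,[0.04,-0.05,0],0],[-1,[0.046,-0.052,0],0],[-1,[0.052,-0.055,0],0],[-1,[0.058,-0.057,0],0],[-1,[0.064,-0.058,0],0],[-1,[0.07,-0.058,0],0],[-1,[0.076,-0.057,0],0],[-1,[0.082,-0.056,0],0]]}}

```text
clock: 14.8
position: [0.5845, 0.0913, 0.1983]
tcp_rot: [0.981, -0.192, -0.0, -0.0]
wrist_force: [-1.6, 0.3, -0.5]
finger_gap: -0.0001
```

```bash
python3 chk.py; python3 plan.py 2.07 20 .09
```

```text
14.8 [0.5845 0.0913 0.1983] [-1.6  0.3 -0.5]
scene handle_top [ 0.577 -0.069  0.03 ] 0.27 R 0.105 phi 4.07
scene handle [ 0.528 -0.452  0.043] 0.49 R 0.486 phi 4.37
scene handle [ 0.745 -0.065  0.035] 0.41 R 0.218 phi 3.23
side handle_top [0.599 0.064 0.214] 0.59 R 0.058 phi 2.19
[0.5846 0.0913 0.1985] -0.3868626262994245
2.16 [0.005, 0.002]
2.25 [0.011, 0.004]
2.34 [0.016, 0.007]
2.43 [0.022, 0.01]
2.52 [0.027, 0.013]
2.61 [0.031, 0.017]
2.7 [0.036, 0.022]
2.79 [0.04, 0.026]
2.88 [0.043, 0.031]
2.97 [0.047, 0.036]
3.06 [0.051, 0.042]
3.15 [0.056, 0.047]
3.24 [0.059, 0.053]
3.33 [0.061, 0.06]
3.42 [0.062, 0.066]
3.51 [0.062, 0.072]
3.6 [0.062, 0.078]
3.69 [0.06, 0.084]
3.78 [0.058, 0.09]
3.87 [0.056, 0.096]
```

Phi ≈ 2.1–2.2 in the side view, as planned. The column head is at 155 mm, so the tips clear it.

Request:
{"method": "carry_out", "body": {"motion": [[-1,[0.005,0.002,0],0],[-1,[0.011,0.004,0],0],[-1,[0.016,0.007,0],0],[-1,[0.022,0.01,0],0],[-1,[0.027,0.013,0],0],[-1,[0.031,0.017,0],0],[-1,[0.036,0.022,0],0],[-1,[0.04,0.026,0],0],[-1,[0.043,0.031,0],0],[-1,[0.047,0.036,0],0],[-1,[0.051,0.042,0],0],[-1,[0.056,0.047,0],0],[-1,[0.059,0.053,0],0],[-1,[0.061,0.06,0],0],[-1,[0.062,0.066,0],0],[-1,[0.062,0.072,0],0],[-1,[0.062,0.078,0],0],[-1,[0.06,0.084,0],0],[-1,[0.058,0.09,0],0],[-1,[0.056,0.096,0],0]]}}

```text
clock: 17.65
position: [0.5995, -0.0188, 0.1984]
tcp_rot: [0.981, -0.192, 0.0, 0.0]
wrist_force: [2.0, 1.8, 0.2]
finger_gap: 0.0002
```

```bash
python3 chk.py; python3 plan.py 3.87 20 .09
```

```text
17.65 [ 0.5995 -0.0188  0.1984] [2.  1.8 0.2]
scene handle_top [ 0.58  -0.062  0.032] 0.49 R 0.1 phi 4.02
side handle_top [ 0.572 -0.034  0.215] 0.65 R 0.071 phi 4.01
side handle_top [ 0.492 -0.462  0.045] 0.38 R 0.498 phi 4.44
side handle [ 0.577 -0.032  0.21 ] 0.44 R 0.07 phi 3.94
[ 0.5996 -0.0188  0.1982] -0.38672741472745126
3.96 [-0.002, 0.005]
4.05 [-0.006, 0.01]
4.14 [-0.01, 0.014]
4.23 [-0.014, 0.019]
4.32 [-0.018, 0.022]
4.41 [-0.023, 0.026]
4.5 [-0.029, 0.029]
4.59 [-0.034, 0.032]
4.68 [-0.04, 0.034]
4.77 [-0.046, 0.037]
4.86 [-0.052, 0.039]
4.95 [-0.058, 0.04]
5.04 [-0.064, 0.039]
5.13 [-0.07, 0.039]
5.22 [-0.076, 0.038]
5.31 [-0.081, 0.036]
5.4 [-0.087, 0.034]
5.49 [-0.093, 0.031]
5.58 [-0.098, 0.028]
5.67 [-0.103, 0.024]
```

Request:
{"method": "carry_out", "body": {"motion": [[-1,[-0.002,0.005,0],0],[-1,[-0.006,0.01,0],0],[-1,[-0.01,0.014,0],0],[-1,[-0.014,0.019,0],0],[-1,[-0.018,0.022,0],0],[-1,[-0.023,0.026,0],0],[-1,[-0.029,0.029,0],0],[-1,[-0.034,0.032,0],0],[-1,[-0.04,0.034,0],0],[-1,[-0.046,0.037,0],0],[-1,[-0.052,0.039,0],0],[-1,[-0.058,0.04,0],0],[-1,[-0.064,0.039,0],0],[-1,[-0.07,0.039,0],0],[-1,[-0.076,0.038,0],0],[-1,[-0.081,0.036,0],0],[-1,[-0.087,0.034,0],0],[-1,[-0.093,0.031,0],0],[-1,[-0.098,0.028,0],0],[-1,[-0.103,0.024,0],0]]}}

```text
clock: 20.5
position: [0.4947, -0.0016, 0.1983]
tcp_rot: [0.981, -0.192, -0.001, 0.0]
wrist_force: [-0.4, -3.2, 0.8]
finger_gap: 0.0
```

```bash
python3 chk.py; python3 plan.py 5.67 9 .07
```

```text
20.5 [ 0.4947 -0.0016  0.1983] [-0.4 -3.2  0.8]
scene handle_top [0.493 0.016 0.214] 0.51 R 0.06 phi 5.61
scene handle [0.497 0.018 0.219] 0.44 R 0.055 phi 5.62
side handle [0.484 0.01  0.203] 0.65 R 0.07 phi 5.57
[ 0.4953 -0.0018  0.1982] -0.3870451675923163
5.74 [-0.003, -0.002]
5.81 [-0.007, -0.006]
5.88 [-0.01, -0.009]
5.95 [-0.013, -0.013]
6.02 [-0.016, -0.017]
6.09 [-0.019, -0.021]
6.16 [-0.022, -0.025]
6.23 [-0.024, -0.029]
6.3 [-0.029, -0.034]
```

Request:
{"method": "carry_out", "body": {"motion": [[-1,[-0.003,-0.002,0],0],[-1,[-0.007,-0.006,0],0],[-1,[-0.01,-0.009,0],0],[-1,[-0.013,-0.013,0],0],[-1,[-0.016,-0.017,0],0],[-1,[-0.019,-0.021,0],0],[-1,[-0.022,-0.025,0],0],[-1,[-0.023,-0.027,0],0],[-1,[-0.023,-0.027,0],0]]}}

```text
clock: 21.98
position: [0.484, 0.0323, 0.1982]
tcp_rot: [0.981, -0.192, -0.0, -0.0]
wrist_force: [-0.3, 0.2, -0.2]
finger_gap: 0.0
```

```bash
python3 chk.py; python3 - <<'E'
from cell import bot
import cv2,numpy as np
a=cv2.resize(bot.read_camera("scene")["img"][140:240,200:300],(400,400),interpolation=cv2.INTER_CUBIC)
w=cv2.resize(bot.read_camera("wrist")["img"],(400,300))
cv2.imwrite("pics/e1.png",np.hstack([a,np.vstack([w,np.zeros((100,400,3),np.uint8)])]))
for c in("scene","side"):
  bot.read_camera(c)
  for o in bot.outline_of(c,"handle")[:1]:
    ys,xs=np.nonzero(o["pixels"]);i=ys<=ys.min()+3;print(c,o["conf"],"top px",xs[i].mean(),ys.min(),len(ys))
E
```

```text
21.975 [0.484  0.0323 0.1982] [-0.3  0.2 -0.2]
scene handle_top [0.632 0.029 0.044] 0.63 R 0.082 phi 2.81
scene handle_top [ 0.579 -0.058  0.03 ] 0.2 R 0.096 phi 4.02
scene handle [0.497 0.049 0.222] 0.49 R 0.056 phi 6.19
side handle_top [0.434 0.038 0.04 ] 0.36 R 0.116 phi 5.94
scene 0.55 top px 270.42105263157896 152 62
```

View pics/e1.png

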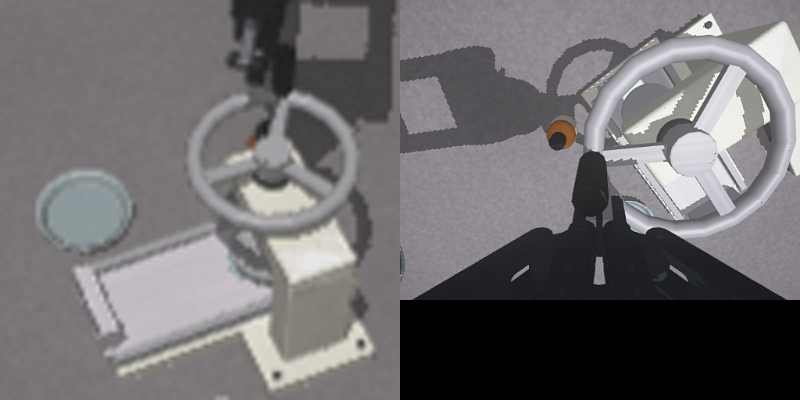

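The handle is slightly short of its start: (270.4,152) in the scene view against (272.6,152). The fingers' planned end is another 5 mm, so I'll finish that, back off and compare the cameras.

Request:
{"method": "carry_out", "body": {"motion": [[-1,[-0.002,-0.002,0],0],[-1,[-0.003,-0.004,0],0],[-1,[-0.003,-0.005,0],0],[-1,[-0.003,-0.005,0],0],[-1,[-0.003,0.005,0],0],[-1,[-0.003,0.02,0],0],[-1,[-0.003,0.035,0],0],[-1,[-0.003,0.035,-0.04],0],[-1,[-0.003,0.035,-0.09],0],[-1,[0.0,0.07,-0.13],0],[-1,[0.0,0.1,-0.13],0],[-1,[0.0,0.1,-0.13],0],[-1,[0.0,0.1,-0.13],0]]}}

```text
clock: 24.25
position: [0.446, -0.0609, 0.3279]
tcp_rot: [0.981, -0.193, -0.0, -0.0]
wrist_force: [-0.6, -0.1, 0.2]
finger_gap: 0.0001
```

```bash
python3 chk.py; python3 - <<'E'
from cell import bot
from h import *
s,r=wrist(bot)
import pickle;pickle.dump(r,open("w6.pkl","wb"))
w=cv2.resize(r["img"],(512,384)) 
S=bot.read_camera("scene")
for o in bot.outline_of("scene","handle")[:2]:
    ys,xs=np.nonzero(o["pixels"]);i=ys<=ys.min()+3;print("scene",o["conf"],xs[i].mean(),ys.min(),len(ys))
D=bot.read_camera("side")
for o in bot.outline_of("side","handle")[:2]:
    ys,xs=np.nonzero(o["pixels"]);i=ys<=ys.min()+3;print("side",o["conf"],xs[i].mean(),ys.min(),len(ys))
# shift of dark handle between original and now in both pictures
for n,r2,(y0,y1,x0,x1) in (("scene",S,(148,166,264,282)),("side",D,(180,206,198,216))):
    for k,im in (("before",cv2.imread(f"pics/{n}0.png")),("now",r2["img"])):
        g=im[y0:y1,x0:x1].max(2); ys,xs=np.nonzero(g<60); print(n,k,len(xs),xs.mean()+x0,ys.mean()+y0)
z=lambda im,a:cv2.resize(im[a[0]:a[1],a[2]:a[3]],(288,288),interpolation=cv2.INTER_CUBIC)
A=(145,205,240,300);B=(175,235,190,250)
cv2.imwrite("pics/e2.png",np.hstack([w,np.vstack([z(S["img"],A),z(D["img"],B)])[:384*2][:576][:,:] if 0 else cv2.resize(np.vstack([z(S["img"],A),z(D["img"],B)]),(192,384))]))
E
```

```text
24.25 [ 0.446  -0.0609  0.3279] [-0.6 -0.1  0.2]
side handle_top [0.483 0.049 0.213] 0.63 R 0.068 phi 6.13
side handle [0.487 0.049 0.214] 0.6 R 0.065 phi 6.14
scene 0.49 272.0 152 64
scene before 52 272.71153846153845 157.15384615384616
scene now 63 271.85714285714283 156.73015873015873
side before 146 204.41095890410958 192.41780821917808
side now 129 205.2325581395349 192.75193798449612
```

View pics/e2.png

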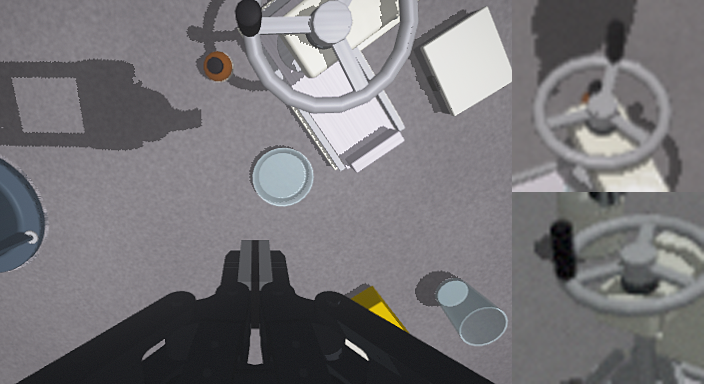

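The wrist view shows the handle standing free of the hand at (249,18) and the tray still home. Both fixed cameras show the handle within 1 px (about 2–3 mm, or 0.04 rad) of its start, well inside the 0.2 rad tolerance. Handing in.

```bash
python3 -c "
from cell import bot
print(bot.job_done())"
```

```text
the job is handed in; nothing more can be done
None
```

The tray is fully home and the wheel has been pushed through one clockwise turn. The hand is clear at z = 0.33 m, and I handed the job in at about 24 s of the 72 s allowed. No verdict was reported.

- **Tray:** I pushed it in with the shut fingertips until it stopped moving and the force rose to about 10 N. The last wrist views still show it home; its outer face measured about 5 mm further in than the nominal home position. I put that down to measurement error, since it stopped hard.
- **Wheel:** I pushed the handle with the outside of the shut fingers. The wrist force read about 2 to 3 N whenever I checked it.
- **Final check:** Both fixed cameras show the handle within 1 px of where it started. That puts the wheel about 0.04 rad short of a full turn, against the 0.2 rad allowed.
- **Readings that disagreed:** The handle detector gave several false hits elsewhere in the scene. Its last side-camera reading was 6.13 rad, but that camera had read the starting position about 0.1 rad off in the same direction. Comparing the two leaves the wheel about 0.05 rad short, which agrees with the picture comparison.
- **Other things on the bench:** The arm stayed clear of them, and none looked moved in the pictures. I did not measure their positions again at the end.

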